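# Clamp a glued-up blank in the screw press: snug, plus a quarter turn

### The job

Push the glued-up wooden blank gently along its guides until it sits fully home against the stop of the small screw press. Then wind the crank clockwise until the pad just meets the blank, give the crank a further quarter turn from there to set the clamping pressure, and let go; do not overtighten it, and leave the tin and the case beside the press where they are.

Things in the scene. Friction and masses are not known exactly. Their poses are not given: they have to be found in the camera images.
- press: small steel bench screw press, fixed. Origin on the bench under the vertical screw axis; z up, x along the guides from open front to rear stop, y left. Base x -150 to +60 mm, 150 mm wide; its top (the bed) is 22 mm above the bench. Side guides 10 mm high, 54 mm apart. Columns at x 0, y +-56 mm; crosshead x +-23, y +-75, z 138 to 172 mm, brass nut on it up to 184 mm
- blank_center (a point): centre of the loose blank of three glued boards, 120 mm long (its x) x 50 wide x 44 high, 0.3 to 0.6 kg, lying on the bed between the guides, drawn 20 to 45 mm out to the front. Fully home its rear end touches the stop, its centre is at press x = -30 mm, its front end at x = -90 mm and its top 66 mm above the bench
- press_stop: steel stop at the rear of the bed, fixed to the press, 74 mm wide, 30 mm high; origin at the foot of its front face (which the blank meets), at press x = +30 mm. The blank should not be pushed on it with more than about 50 N
- ram: the screw: carries the crank on top and the pad below. Origin at its lower end, on the axis, 124 mm above the bench at crank angle 0; falls 24 mm per turn with crank and knob. The round 44 mm pad hangs under it on a spring (50 N preload, 6 N/mm) and a lock nut whose setting varies and is not given: it starts 18 to 32 mm above the blank's top, so meets it after 0.75 to 1.35 turns
- crank (a joint): crank angle in rad: 0 at the start, grows clockwise seen from above (lowers the ram); quarter turn = 1.57. At angle a the arm points along (cos a, -sin a) in press x, y, so to the back at 0. Steady friction about 0.45 N m (7.5 N at the knob) holds it where it is left. As the pad meets the blank the load at the knob rises by 3 N at once and by 5.5 N in all over the quarter turn
- knob_grip (a point): middle of the crank's upright black knob, 22 mm in diameter, 55 mm high (foot 30 mm below the point); 60 mm from the screw axis. It spins freely on its pin, so a grip on it need not turn with the crank. 282 mm above the bench at crank angle 0, falling 24 mm per turn; crank arm and hub lie 30 mm or more below the point
- tin: low round tin, 69 mm across and 32 mm high, standing left of the press; origin at the centre of its underside. Bystander
- case: flat green case, 57 x 140 x 26 mm, lying right of the press; origin at the centre of its underside. Bystander
There are look-alikes about, which are no part of the job. Leave any green look-alike of the part that bears blank_center alone.

How it is judged:
By the outcome, as a careful person would: the job done as asked, in the order asked, and still so for the second after the job is handed in, with the robot touching nothing.
It also fails if it takes over 72 s, if anything falls off the work surface, if the arm or the gripper's body presses on something with over 40 N, if the wrist force passes 120 N, or if a joint passes its speed limit or range.

### The arm

A 7-joint arm with a two-finger parallel gripper is mounted at the origin on a cart in front of the work surface, level with it; the furniture and walls round the work are solid. World frame = base frame: x ahead of the robot, y to its left, z up, the work surface at z = 0. Lengths are in mm, angles in rad, forces in N, time in s.
With the tool pointing down it reaches from about 350 to 900 mm from the base axis. Payload 7.2 kg.
Tool frame: the origin (TCP) lies midway between the tips of the shut fingers; the grasp point (between the pads) lies 19 mm behind it; x points along the fingers, y is the direction in which the jaws open and shut, and the axes are right-handed (so a half turn about x gives the same grasp; the last joint's range is limited). The gripper opens to 88 mm and grips with 3 to 60 N. Pads are 20 mm wide; open, the fingers measure 115 mm over their backs; the gripper's body (75 mm by 178 mm) begins 61 mm behind the grasp point.
Start: joints at [1.104, 0.411, -0.013, 1.596, 0.006, 1.134, -0.082], TCP at [242.685, -575.964, 198.053] pointing down, gripper open.
Joint ranges: [-2.95, 2.95], [-0.29, 1.99], [-1.47, 1.44], [0.14, 2.54], [-1.03, 4.17], [0.13, 1.85], [-2.86, 2.86]. Speed limits (rad/s): [2.39, 2.39, 3.01, 3.01, 3.14, 3.14, 3.14].

### API

Orientations are given as a unit quaternion [x, y, z, w].
In Python, from cell import arm, jaws, state, cams gives the robot as it stands. Calls block until the motion is done:
- arm.move_ptp(position, orientation): joint-space move of the TCP to a pose.
- arm.line_to(position, vel=150, rotation=None, stop_force=None): straight line of the TCP; rotation=None keeps the orientation; vel is the mean speed in mm/s. With stop_force (N) it stops when the force on the tool has changed by that much, and returns True; else False.
- arm.set_joints(angles): joint-space move.
- jaws.grip(opening): finger opening in mm; the grip force is fixed at half the most; returns when the fingers have stopped.
- arm.dwell(seconds).
- arm.solve_ik(position, orientation): joint angles nearest the present ones, or None.
- state(): the state.
- cams.snapshot(name): name is "scene" or "top"; returns a dict with "frame" (420x560x3 uint8, red, green, blue), "camera_matrix" (3x3 intrinsics, pixels), "world_from_camera" (4x4, takes a point from camera to world coordinates). Camera axes: x right, y up, looking along -z (the intrinsics and any distortion apply to the point x, -y, -z); pixel columns grow to the right and rows downward; lengths in mm; the calibration is good to about 2 mm. A picture is of the moment at which its call begins. There is no depth.
A pose or a line that the arm cannot do raises arm.MotionError and nothing moves.
- arm.finish_job(): hands the job in, once; it reports no verdict.
The state is a dict: "time": time; "qpos": joint angles; "qvel": joint speeds; "effort": joint torques, N m; "tcp_pos": TCP position; "ee_rot": TCP orientation; "ft_force": force on the tool from outside, world axes, zero at the start; "ft_torque": the same for the moment, N m; "width": finger opening in mm.
Only numpy, scipy, OpenCV 4.12 (cv2) and the standard library are available. Lean on these libraries where they do the work, as an engineer would, in place of code of your own. Each camera call takes 0.05 s, during which the arm holds its last target. There are 200 camera calls.

## Working session

There is one attempt and no reset: what is moved stays moved. The work goes in short steps, each a Python script; the robot and the scene stay as the last script left them, time stands still between calls to the robot, and variables do not carry over. Pictures are saved under pics/ and viewed, about 8 in all and at most 12, crops included, and the job is handed in when it is done.

```bash
mkdir -p pics; ls; python3 - <<'E'
from cell import arm,jaws,state,cams
import cv2,numpy as np
np.set_printoptions(precision=4,suppress=True)
for n in("scene","top"):
    s=cams.snapshot(n); cv2.imwrite(f"pics/{n}0.png",cv2.cvtColor(s["frame"],cv2.COLOR_RGB2BGR))
    print(n,s["camera_matrix"],s["world_from_camera"],[k for k in s])
print(state())
E
```

```text
pics
scene [[503.7141   0.     276.322 ]
 [  0.     503.7141 210.0458]
 [  0.       0.       1.    ]] [[  -0.7379    0.4628   -0.4913  -75.3047]
 [  -0.6749   -0.5011    0.5417  803.7628]
 [   0.0045    0.7313    0.6821 1006.1489]
 [   0.        0.        0.        1.    ]] ['frame', 'camera_matrix', 'world_from_camera']
top [[386.7892   0.     280.8564]
 [  0.     386.7892 209.6768]
 [  0.       0.       1.    ]] [[   0.0285    0.9949   -0.0971  417.7478]
 [  -0.9996    0.0291    0.0057  118.1267]
 [   0.0085    0.0969    0.9953 1041.531 ]
 [   0.        0.        0.        1.    ]] ['frame', 'camera_matrix', 'world_from_camera']
{'time': 0.1, 'qpos': array([ 1.1038,  0.4118, -0.0127,  1.597 ,  0.0056,  1.1343, -0.0822]), 'qvel': array([ 0.0019, -0.0009,  0.0011, -0.0026,  0.0019, -0.001 ,  0.001 ]), 'effort': array([  0.003 , -58.9099,   0.6439, -29.1711,  -0.0537,   0.0145,
         0.    ]), 'tcp_pos': array([ 242.4727, -575.525 ,  197.3011]), 'ee_rot': array([-0.693 , -0.1406,  0.6932, -0.1396]), 'ft_force': array([ 0.5079, -0.3179, -0.5342]), 'ft_torque': array([-0.0017, -0.0045,  0.0245]), 'width': 87.61615916966059}
```

View pics/scene0.png

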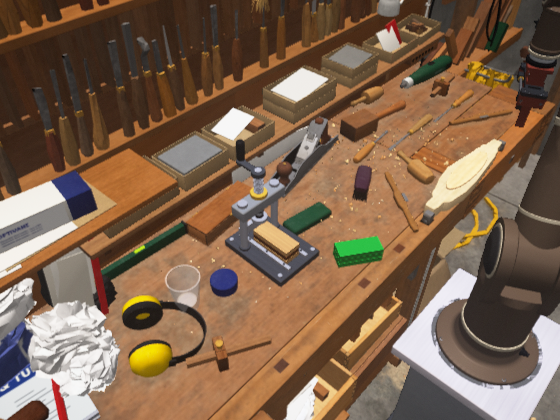

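View pics/top0.png

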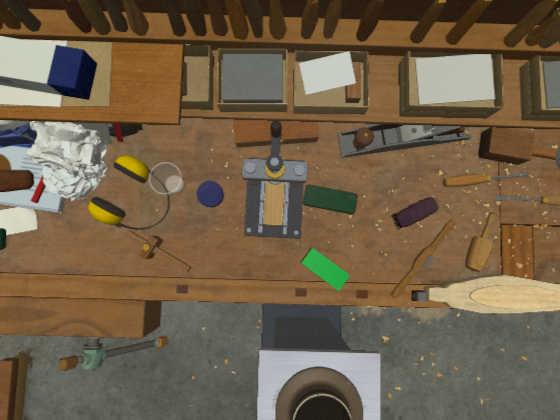

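The press is at top (274,195), with the blank on its bed at top (273,204) and scene (277,240). Possible look-alikes for the blank are the bright green block at top (325,268) / scene (358,251), the dark green case at top (330,199), and wooden blocks at top (275,132) and (505,145). The tin is at top (210,194), and the knob is at top (276,129) / scene (240,148). Next is a close crop to check the choice.

```bash
python3 - <<'E'
import cv2,numpy as np
a=cv2.imread("pics/top0.png")[115:245,225:325]; b=cv2.imread("pics/scene0.png")[130:290,215:325]
f=lambda i,h:cv2.resize(i,None,fx=h/i.shape[0],fy=h/i.shape[0],interpolation=cv2.INTER_CUBIC)
A=f(a,520);B=f(b,520)
print(A.shape,B.shape)
cv2.imwrite("pics/crop0.png",np.hstack([A,B]))
E
```

```text
(520, 400, 3) (520, 358, 3)
```

View pics/crop0.png

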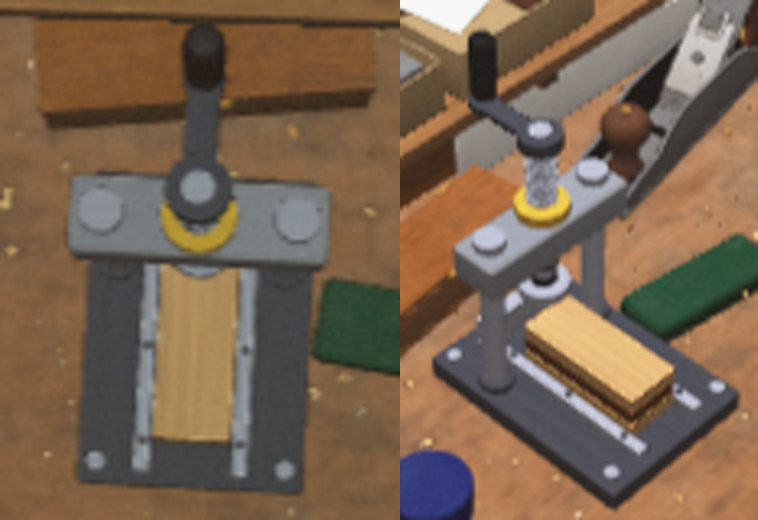

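The crop confirms the blank: light wood, between the guides, front edge at top about (273,224), with its far end under the crosshead. The knob is upright at top (276,127) / scene (240,150) and points to the rear. Now the metric positions.

```bash
cat > h.py <<'E'
import numpy as np
from scipy.spatial.transform import Rotation as R
CAM={"top":(np.array([[386.7892,0,280.8564],[0,386.7892,209.6768],[0,0,1]]),),"scene":(np.array([[503.7141,0,276.322],[0,503.7141,210.0458],[0,0,1]]),)}
def ray(s,u,v):
    K=s["camera_matrix"];T=s["world_from_camera"]
    d=np.linalg.solve(K,[u,v,1.]);d=T[:3,:3]@[d[0],-d[1],-d[2]]
    return T[:3,3],d/np.linalg.norm(d)
def onz(s,u,v,z):
    o,d=ray(s,u,v);return o+d*(z-o[2])/d[2]
def tri(s1,p1,s2,p2):
    o1,d1=ray(s1,*p1);o2,d2=ray(s2,*p2)
    a=np.linalg.lstsq(np.c_[d1,-d2],o2-o1,rcond=None)[0]
    A=o1+a[0]*d1;B=o2+a[1]*d2
    return (A+B)/2,np.linalg.norm(A-B)
def pix(s,p):
    T=s["world_from_camera"];c=T[:3,:3].T@(np.array(p)-T[:3,3]);q=s["camera_matrix"]@[c[0],-c[1],-c[2]];return q[:2]/q[2]
E
python3 - <<'E'
from h import *
from cell import cams
np.set_printoptions(precision=1,suppress=True)
t=cams.snapshot("top");s=cams.snapshot("scene")
T=lambda x,y:(225+x/4-.4,115+y/4-.4)
S=lambda x,y:(215+(x-400)/3.25-.35,130+y/3.25-.35)
print("bed corners",onz(t,*T(80,482),22),onz(t,*T(301,491),22))
print("bed scene front/left corner, right",onz(s,*S(612,505),22),onz(s,*S(738,397),22),onz(s,*S(435,368),22))
print("bolts",onz(t,*T(95,461),24),onz(t,*T(285,470),24))
print("bolts scene",onz(s,*S(612,472),24),onz(s,*S(717,387),24),onz(s,*S(455,355),24))
print("crosshead bolts",tri(t,T(100,210),s,S(489,239)),tri(t,T(299,219),s,S(593,170)))
print("hub",tri(t,T(198,186),s,S(541,130)))
print("knob top",tri(t,T(205,40),s,S(482,38)))
print("blank front top",onz(t,*T(153,438),66),onz(t,*T(229,441),66),"scene",onz(s,*S(625,407),66),onz(s,*S(673,373),66))
E
```

```text
bed corners [447.3 205.7  22. ] [445.6  60.3  22. ]
bed scene front/left corner, right [443.8 216.7  22. ] [443.   65.5  22. ] [646.7 209.7  22. ]
bolts [461.3 196.2  24. ] [459.   71.2  24. ]
bolts scene [464.4 193.9  24. ] [461.4  70.1  24. ] [643.8 189.5  24. ]
crosshead bolts (array([596.6, 186.8, 180.9]), np.float64(0.9006010101642384)) (array([594.7,  74.1, 180.3]), np.float64(0.36076651105155133))
hub (array([595.4, 130.5, 252.8]), np.float64(0.0901146499139065))
knob top (array([656.3, 128.4, 304.9]), np.float64(0.21447289919079407))
blank front top [475. 157.  66.] [474.5 109.   66. ] scene [477.2 165.5  66. ] [473.3 113.4  66. ]
```

```bash
cat >> h.py <<'E'
AX=np.array([595.6,130.5]);YAW=-0.02
def quat(sg=1,yaw=YAW):
    y=sg*np.array([-np.sin(yaw),np.cos(yaw),0]);x=np.array([0,0,-1.])
    return R.from_matrix(np.c_[x,y,np.cross(x,y)]).as_quat()
def W(x,y,z):
    c,s=np.cos(YAW),np.sin(YAW);return [AX[0]+c*x-s*y,AX[1]+s*x+c*y,z]
def knob(a,dz=0,r=60): # TCP for crank angle a
    return W(r*np.cos(a),-r*np.sin(a),268-24*a/2/np.pi+dz)
E
python3 - <<'E'
from h import *
from cell import arm,state
np.set_printoptions(precision=2,suppress=True)
print(R.from_quat(state()["ee_rot"]).as_matrix())
for sg in(1,-1):
    q=quat(sg)
    for p in [W(-170,0,200),W(-155,0,44),W(-100,0,44),knob(0,80)]+[knob(a) for a in np.arange(0,10.5,1.57)]: print(sg,np.round(p),arm.solve_ik(p,q))
E
```

```text
[[-0.    0.39 -0.92]
 [ 0.   -0.92 -0.39]
 [-1.   -0.    0.  ]]
1 [426. 134. 200.] [ 0.55  0.26 -1.1   1.95  0.26  1.08  0.89]
1 [441. 134.  44.] [ 0.43  0.58 -1.06  2.09  0.68  0.87  0.52]
1 [496. 132.  44.] [ 0.3   0.57 -0.85  1.97  0.57  0.85  0.68]
1 [656. 129. 348.] [ 0.24  0.54 -0.87  1.2   0.41  1.57  1.  ]
1 [656. 129. 268.] [ 0.26  0.58 -0.87  1.34  0.44  1.41  0.96]
1 [594.  71. 262.] [ 0.39  0.44 -0.83  1.54  0.33  1.31  1.07]
1 [536. 132. 256.] [ 0.42  0.4  -0.99  1.65  0.34  1.28  0.91]
1 [597. 190. 250.] [ 0.2   0.51 -0.87  1.48  0.4   1.33  0.85]
1 [656. 129. 244.] [ 0.27  0.6  -0.88  1.38  0.46  1.37  0.94]
1 [595.  71. 238.] [ 0.39  0.46 -0.82  1.57  0.35  1.27  1.06]
1 [536. 131. 232.] [ 0.41  0.42 -0.99  1.69  0.37  1.24  0.89]
-1 [426. 134. 200.] [ 0.38  0.2  -0.89  1.96  0.18  1.06 -2.17]
-1 [441. 134.  44.] [ 0.1   0.41 -0.6   2.11  0.35  0.72 -2.33]
-1 [496. 132.  44.] [ 0.08  0.48 -0.56  1.99  0.36  0.77 -2.28]
-1 [656. 129. 348.] [ 0.12  0.49 -0.63  1.21  0.28  1.53 -2.06]
-1 [656. 129. 268.] [ 0.11  0.51 -0.58  1.35  0.28  1.36 -2.07]
-1 [594.  71. 262.] [ 0.2   0.37 -0.54  1.55  0.2   1.28 -1.96]
-1 [536. 132. 256.] [ 0.27  0.33 -0.77  1.66  0.24  1.25 -2.14]
-1 [597. 190. 250.] [ 0.16  0.49 -0.81  1.48  0.36  1.32 -2.27]
-1 [656. 129. 244.] [ 0.1   0.52 -0.57  1.39  0.28  1.31 -2.07]
-1 [595.  71. 238.] [ 0.19  0.39 -0.53  1.58  0.2   1.23 -1.96]
-1 [536. 131. 232.] [ 0.26  0.35 -0.76  1.69  0.26  1.2  -2.15]
```

```bash
python3 - <<'E'
from h import *
from cell import arm,state,jaws
np.set_printoptions(precision=2,suppress=True)
arm.set_joints([-0.25,0.05,0,1.95,0,1.14,0])
print(state()["time"],state()["tcp_pos"])
for sg in (1,-1):
  for p in [W(-170,0,200),W(-155,0,44),W(-100,0,44),knob(0,80)]+[knob(a) for a in np.arange(0,6,1.57)]: print(sg,arm.solve_ik(p,quat(sg)))
E
```

```text
2.575 [437.32  60.94 244.89]
1 [-0.3   0.11 -0.13  2.    0.02  1.04  1.12]
1 [-0.29  0.35 -0.13  2.13  0.07  0.66  1.08]
1 [-0.26  0.42 -0.12  2.01  0.08  0.71  1.12]
1 [-0.22  0.42 -0.07  1.24  0.03  1.48  1.26]
1 [-0.21  0.45 -0.09  1.38  0.04  1.32  1.25]
1 [-0.16  0.32 -0.05  1.57  0.02  1.25  1.34]
1 [-0.25  0.24 -0.1   1.69  0.03  1.21  1.2 ]
1 [-0.29  0.38 -0.13  1.52  0.05  1.25  1.12]
-1 [-0.41  0.1   0.    2.   -0.    1.03 -2.  ]
-1 [-0.47  0.35  0.09  2.14 -0.05  0.66 -1.94]
-1 [-0.46  0.42  0.13  2.02 -0.08  0.7  -1.87]
-1 [-0.38  0.42  0.18  1.25 -0.07  1.48 -1.8 ]
-1 [-0.4   0.44  0.19  1.39 -0.09  1.31 -1.79]
-1 [-0.34  0.32  0.18  1.59 -0.06  1.24 -1.74]
-1 [-0.41  0.24  0.1   1.7  -0.03  1.2  -1.89]
-1 [-0.48  0.38  0.13  1.53 -0.05  1.24 -1.93]
```

```bash
python3 - <<'E'
from h import *
from cell import arm,state,jaws,cams
import cv2
np.set_printoptions(precision=2,suppress=True)
q=quat(1)
arm.move_ptp(W(-165,0,180),q); jaws.grip(0)
arm.line_to(W(-158,0,44),vel=120)
arm.dwell(.2); f0=state()["ft_force"]; print(state()["time"],state()["tcp_pos"],f0)
hit=arm.line_to(W(-70,0,44),vel=22,stop_force=12)
s=state();print(hit,s["time"],s["tcp_pos"],s["ft_force"]-f0)
t=cams.snapshot("top");c=cams.snapshot("scene")
a=t["frame"][115:245,225:325]; b=c["frame"][130:290,215:325]
f=lambda i,h:cv2.resize(i,None,fx=h/i.shape[0],fy=h/i.shape[0],interpolation=cv2.INTER_CUBIC)
cv2.imwrite("pics/push.png",cv2.cvtColor(np.hstack([f(a,520),f(b,520)]),cv2.COLOR_RGB2BGR))
E
```

```text
6.4417 [437.98 133.79  44.51] [ 0.1  -0.1   0.87]
False 10.5917 [525.61 131.91  44.02] [-0.34  1.28 -0.47]
```

View pics/push.png

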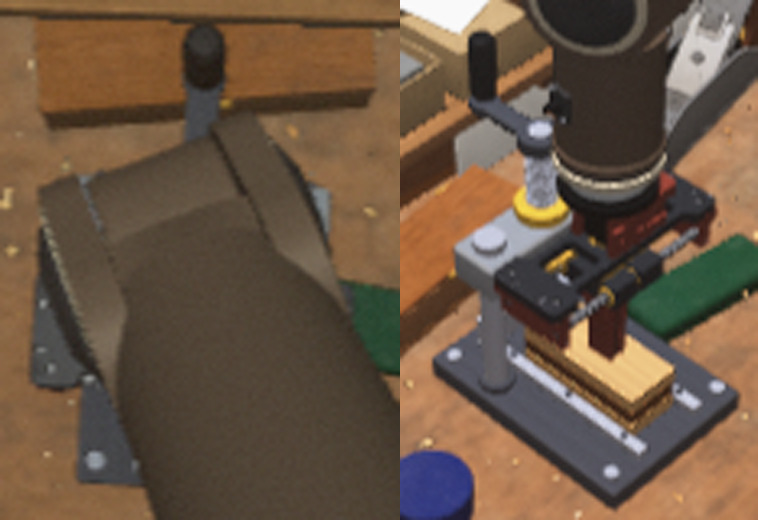

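```bash
python3 - <<'E'
from h import *
from cell import arm,state,jaws,cams
import cv2
np.set_printoptions(precision=2,suppress=True)
s=state();print(s)
c=cams.snapshot("scene");S=lambda x,y:(215+(x-400)/3.25-.35,130+y/3.25-.35)
p=s["tcp_pos"]
for z in (44,66,80): print(z,pix(c,[p[0],p[1],z]),onz(c,*S(605,355),z))
b=c["frame"][180:260,240:320]
cv2.imwrite("pics/z.png",cv2.cvtColor(cv2.resize(b,None,fx=7,fy=7,interpolation=cv2.INTER_CUBIC),cv2.COLOR_RGB2BGR))
E
```

```text
{'time': 10.6917, 'qpos': array([-0.26,  0.46, -0.1 ,  1.94,  0.07,  0.74,  1.16]), 'qvel': array([ 0., -0., -0.,  0.,  0.,  0., -0.]), 'effort': array([  0.  , -54.57,  -0.4 , -21.61,  -0.  ,   0.07,  -0.  ]), 'tcp_pos': array([525.58, 131.9 ,  44.  ]), 'ee_rot': array([ 0.01,  0.71, -0.01,  0.71]), 'ft_force': array([ 0.32, -0.56,  0.09]), 'ft_torque': array([ 0.07, -0.15, -0.02]), 'width': 0.6832715385438931}
44 [278.52 244.06] [539.7  119.49  44.  ]
66 [278.59 238.22] [525.64 135.14  66.  ]
80 [278.63 234.44] [516.69 145.09  80.  ]
```

View pics/z.png

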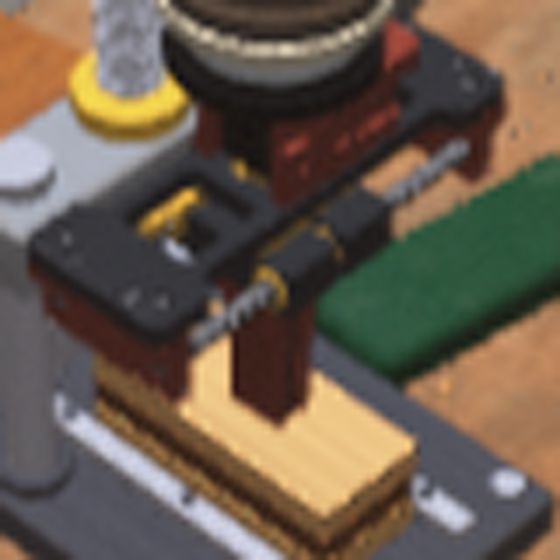

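The fingers appear to end at the blank's top (about z=66, crop (275,420)) with no force felt and the blank unmoved. That doesn't match the reported TCP z of 44. I'll lift straight up and measure where the tip really is.

```bash
python3 - <<'E'
from h import *
from cell import arm,state,jaws,cams
import cv2
np.set_printoptions(precision=2,suppress=True)
p=state()["tcp_pos"];p[2]=84
arm.line_to(p,vel=100)
p[0]-=30; arm.line_to(p,vel=100)
s=state();p=s["tcp_pos"];print(s["time"],p,s["ft_force"])
c=cams.snapshot("scene");print("tcp expected in zoom",(pix(c,p)-[240,180]+.5)*7)
for z in(104,114): print(z,(pix(c,[p[0],p[1],z])-[240,180]+.5)*7)
b=c["frame"][180:260,240:320]
cv2.imwrite("pics/z2.png",cv2.cvtColor(cv2.resize(b,None,fx=7,fy=7,interpolation=cv2.INTER_CUBIC),cv2.COLOR_RGB2BGR))
E
```

```text
11.7417 [495.65 131.91  83.88] [ 0.03 -0.56 -0.52]
tcp expected in zoom [335.31 417.4 ]
104 [336.41 378.44]
114 [336.97 358.76]
```

View pics/z2.png

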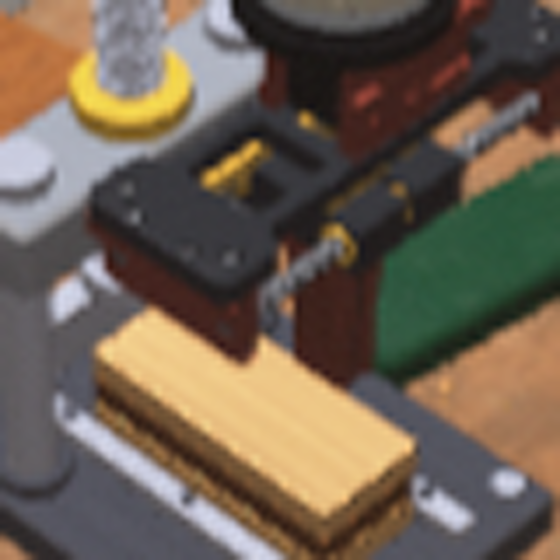

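Both pictures show the fingertip corner about 32 px above the expected TCP: z.png shows (275,420) against an expected 452, and z2.png shows (350,385) against 417. So the fingertips seem to be about 20 mm higher than reported, and they slid over the blank's top. I'll check by touching the bed in front of the blank, which is known to be at z=22.

```bash
python3 - <<'E'
from h import *
from cell import arm,state,jaws,cams
import cv2
np.set_printoptions(precision=2,suppress=True)
arm.line_to(W(-141,0,84),vel=120)
arm.line_to(W(-141,0,40),vel=100)
f0=state()["ft_force"]
hit=arm.line_to(W(-141,0,-4),vel=30,stop_force=6)
s=state();print(hit,s["time"],s["tcp_pos"],s["ft_force"]-f0)
c=cams.snapshot("scene");print((pix(c,s["tcp_pos"])-[240,190]+.5)*7)
b=c["frame"][190:270,240:320]
cv2.imwrite("pics/z3.png",cv2.cvtColor(cv2.resize(b,None,fx=7,fy=7,interpolation=cv2.INTER_CUBIC),cv2.COLOR_RGB2BGR))
E
```

```text
True 14.1667 [454.51 133.25  -2.22] [-0.59 -2.28  6.53]
[411.21 563.85]
```

View pics/z3.png

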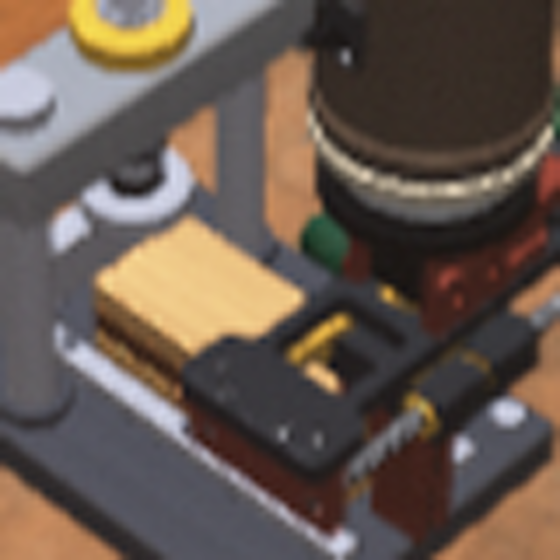

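The bed was touched at a reported z of -2.2, where its true height is 22. So the real fingertips are 24 mm above the reported TCP, which matches both pictures. I'll subtract 24 mm from all z commands and push with the true tip height at 42.

```bash
echo 'ZO=24' >> h.py; python3 - <<'E'
from h import *
from cell import arm,state,jaws,cams
import cv2
np.set_printoptions(precision=2,suppress=True)
arm.line_to(W(-143,0,42-ZO),vel=80)
arm.dwell(.2);f0=state()["ft_force"]
hit=arm.line_to(W(-84,0,42-ZO),vel=20,stop_force=12)
s=state();print(hit,s["time"],s["tcp_pos"],s["ft_force"]-f0)
arm.dwell(.2);s=state();print(s["tcp_pos"],s["ft_force"]-f0)
c=cams.snapshot("scene")
b=c["frame"][180:270,235:325]
cv2.imwrite("pics/z4.png",cv2.cvtColor(cv2.resize(b,None,fx=6,fy=6,interpolation=cv2.INTER_CUBIC),cv2.COLOR_RGB2BGR))
E
```

```text
True 16.775 [493.35 132.34  17.41] [0.02 0.5  0.89]
[493.12 132.16  17.22] [-0.02  0.77  0.37]
```

View pics/z4.png

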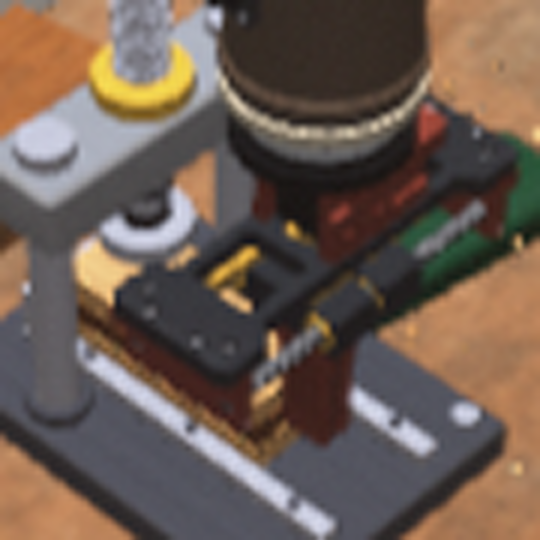

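```bash
python3 - <<'E'
from h import *
from cell import arm,state,jaws,cams
np.set_printoptions(precision=2,suppress=True)
f0=state()["ft_force"]
for i in range(2):
    p=state()["tcp_pos"].copy();p[0]+=8;p[1]-=.16
    hit=arm.line_to(p,vel=8,stop_force=12)
    s=state();print(hit,s["time"],s["tcp_pos"],s["ft_force"]-f0)
E
```

```text
True 17.5333 [493.07 132.04  16.76] [-0.6  -1.3  -0.48]
True 18.0667 [492.8  131.74  16.06] [-1.29 -0.39 -0.31]
```

```bash
python3 - <<'E'
from h import *
from cell import arm,state,jaws,cams
import cv2
np.set_printoptions(precision=2,suppress=True)
arm.line_to(W(-125,0,18),vel=100)
arm.line_to(W(-125,0,320),vel=220)
t=cams.snapshot("scene")
jaws.grip(88)
arm.line_to(knob(0,50),vel=220)
print(state()["time"])
hit=arm.line_to(knob(0,-ZO),vel=100,stop_force=8)
s=state();print(hit,s["time"],s["tcp_pos"],knob(0,-ZO),s["ft_force"])
c=cams.snapshot("scene")
f=lambda i:cv2.resize(cv2.cvtColor(i,cv2.COLOR_RGB2BGR),None,fx=4.5,fy=4.5,interpolation=cv2.INTER_CUBIC)
cv2.imwrite("pics/k.png",np.hstack([f(t["frame"][170:290,230:315]),f(c["frame"][110:230,210:295])]))
E
```

```text
22.375
False 23.2667 [655.94 129.43 244.78] [np.float64(655.5880003999947), np.float64(129.3000799984), 244.0] [0.2 0.6 0.5]
```

View pics/k.png

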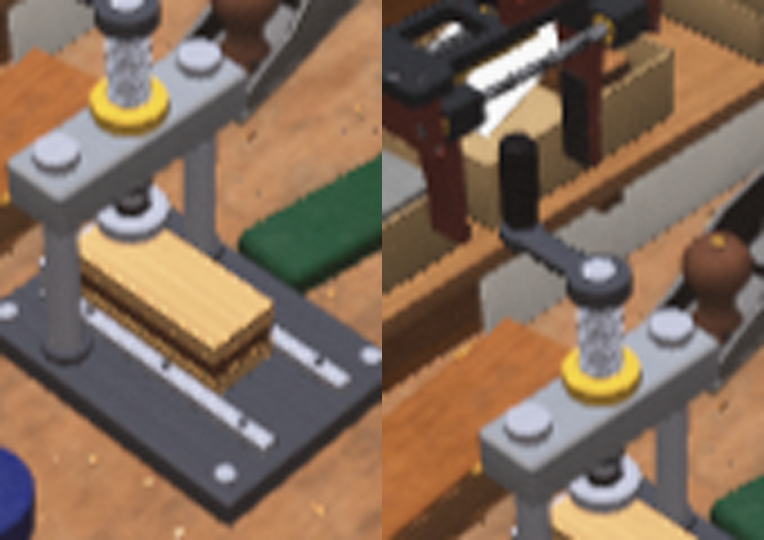

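```bash
cat >> h.py <<'E'
def ang(p):
    c,s=np.cos(YAW),np.sin(YAW);d=np.array(p[:2])-AX;x=c*d[0]+s*d[1];y=-s*d[0]+c*d[1]
    return np.arctan2(-y,x),np.hypot(x,y)
def tang(f,a): # resisting tangential, radial force
    c,s=np.cos(YAW),np.sin(YAW);x=c*f[0]+s*f[1];y=-s*f[0]+c*f[1]
    return x*np.sin(a)+y*np.cos(a),x*np.cos(a)-y*np.sin(a)
E
python3 - <<'E'
from h import *
from cell import arm,state,jaws,cams
np.set_printoptions(precision=2,suppress=True)
c=cams.snapshot("scene")
P=lambda x,y:(230+(x+.0)/4.5-.4,170+y/4.5-.4)
print("blank front",onz(c,*P(215,361),66),onz(c,*P(273,312),66),"want",W(-90,25,66),W(-90,-25,66))
for z in(82,86,90,94,98,102): print(z,((pix(c,[580,146,z])+.4)-[230,170])*4.5)
jaws.grip(10);arm.dwell(.2)
s=state();f0=s["ft_force"];print(s["time"],s["width"],s["tcp_pos"],f0)
for d in (5,10,20,30,45,60,75,90):
    a=np.radians(d);arm.line_to(knob(a,-ZO),vel=60)
    s=state();print(d,np.round(s["time"],2),np.degrees(ang(s["tcp_pos"])[0]).round(1),np.round(tang(s["ft_force"],a),2),s["ft_force"],s["width"].round(1))
E
```

```text
blank front [500.61 163.92  66.  ] [501.75 113.35  66.  ] want [np.float64(506.1179660673414), np.float64(157.29488016906444), 66] [np.float64(505.1180327326747), np.float64(107.30487983573555), 66]
82 [134.47 256.36]
86 [134.34 251.44]
90 [134.21 246.49]
94 [134.09 241.53]
98 [133.96 236.55]
102 [133.83 231.54]
24.6 21.53666824893909 [655.61 128.92 244.  ] [ 0.08 -1.75  0.73]Traceback (most recent call last):
  File "<stdin>", line 12, in <module>
AttributeError: 'float' object has no attribute 'round'
```

```bash
python3 - <<'E'
from h import *
from cell import cams,state
import cv2
np.set_printoptions(precision=1,suppress=True)
t=cams.snapshot("top");o=cv2.cvtColor(cv2.imread("pics/top0.png"),cv2.COLOR_BGR2RGB)
for u in (266,272,278): print(u,"old",o[205:230,u,0],"\n   new",t["frame"][205:230,u,0])
for v in (212.,214.,216.,217.,218.,224.): print(v,onz(t,272,v,66)[0])
cv2.imwrite("pics/t2.png",cv2.cvtColor(t["frame"],cv2.COLOR_RGB2BGR))
# same in scene: blank mask extents, brightest wood along centre line
c=cams.snapshot("scene")["frame"];o=cv2.cvtColor(cv2.imread("pics/scene0.png"),cv2.COLOR_BGR2RGB)
print(state()["tcp_pos"],state()["time"])
for n,f in (("old",o),("new",c)):
    h=cv2.cvtColor(f,cv2.COLOR_RGB2HSV)[200:270,230:320]
    m=cv2.inRange(h,(10,80,150),(30,220,255));k=cv2.findContours(m,0,2)[0];k=max(k,key=cv2.contourArea)
    q=k[:,0]+[230,200];print(n,cv2.contourArea(k),q[q[:,1].argmax()],q[q[:,0].argmax()])
E
```

```text
266 old [164 164 162 163 163 165 165 165 166 166 165 167 167 170 170 169 170 171
 170 135  80  69  66  69  69] 
   new [176 176 176 177 178 178 179 131  80  71  76  73  74  75  75  73  70  70
  74  71  74  71  72  72  73]
272 old [173 172 174 172 172 174 174 175 173 176 173 175 177 176 175 175 174 175
 170 167  96  67  66  69  66] 
   new [181 181 184 183 184 185 184 161  90  71  72  73  71  74  71  75  74  74
  72  72  74  72  71  71  71]
278 old [174 172 172 174 174 174 173 173 170 170 169 171 173 172 171 172 170 171
 170 175  90  63  69  71  68] 
   new [184 181 183 183 182 183 182 185 104  64  69  68  72  73  71  72  72  74
  70  72  73  73  72  71  73]
212.0 506.3695287953124
214.0 501.2891582893844
216.0 496.21389432580565
217.0 493.6781748919788
218.0 491.1437292091703
224.0 475.9637502184504
[655.4 125.8 243.8] 24.95
old 622.0 [285 253] [298 244]
new 519.5 [277 247] [289 238]
```

The top view puts the blank's front edge at x≈505.1, against an expected home of 505.6, after 30 mm of travel. It is home. Now I'll turn the crank.

```bash
cat >> h.py <<'E'
def turn(degs,vel=60,lim=None):
    from cell import arm,state
    for d in degs:
        a=np.radians(d);arm.line_to(knob(a,-ZO),vel=vel)
        s=state();t,r=tang(s["ft_force"],a);m,rr=ang(s["tcp_pos"])
        print(d,"t%.2f"%s["time"],"meas %.1f"%(np.degrees(m)%360),"r%.1f"%rr,"z%.1f"%(s["tcp_pos"][2]+ZO),"tan %.2f rad %.2f fz %.2f w%.1f"%(t,r,s["ft_force"][2],s["width"]))
        if lim and t>lim: break
E
python3 - <<'E'
from h import *
turn([10,15,20,30,40,50,60,70,80,90])
E
```

```text
10 t25.20 meas 8.7 r60.0 z267.5 tan 5.14 rad 0.87 fz -0.51 w21.4
15 t25.45 meas 13.8 r60.1 z267.2 tan 4.75 rad 0.38 fz -0.50 w21.5
20 t25.70 meas 18.9 r60.0 z266.8 tan 4.62 rad 1.48 fz -0.86 w21.6
30 t26.02 meas 29.6 r60.1 z266.1 tan 3.47 rad 0.60 fz -1.36 w21.3
40 t26.35 meas 39.9 r60.1 z265.4 tan 3.31 rad -0.11 fz -0.98 w21.5
50 t26.68 meas 50.0 r60.2 z264.7 tan 3.12 rad 0.01 fz -0.85 w21.2
60 t27.00 meas 60.0 r60.2 z264.1 tan 3.47 rad -0.86 fz -1.41 w21.4
70 t27.32 meas 70.0 r60.2 z263.4 tan 3.00 rad -0.52 fz -1.36 w21.7
80 t27.65 meas 80.0 r60.3 z262.7 tan 3.95 rad -0.89 fz -0.86 w21.7
90 t27.98 meas 89.9 r60.2 z262.1 tan 4.01 rad -1.62 fz -2.02 w21.4
```

```bash
cat >> h.py <<'E'
def turn2(degs,sf,vel=60):
    from cell import arm,state
    out=[]
    for d,f in zip(degs,sf):
        a=np.radians(d);h=arm.line_to(knob(a,-ZO),vel=vel,stop_force=f)
        s=state();m,rr=ang(s["tcp_pos"]);m=m%(2*np.pi);t,r=tang(s["ft_force"],m)
        print(d,f,"HIT" if h else "-","t%.2f"%s["time"],"meas %.1f"%np.degrees(m),"z%.1f"%(s["tcp_pos"][2]+ZO),"tan %.2f rad %.2f fz %.2f"%(t,r,s["ft_force"][2]))
        out.append((h,t))
    return out
E
python3 - <<'E'
from h import *
turn2(range(100,241,10),[8,7,6.5,6,5.5,5,5,5.5,6,6.5,4.5,4.5,4,7,7])
E
```

```text
100 8 - t28.30 meas 99.9 z261.4 tan 3.13 rad -1.91 fz -0.46
110 7 - t28.62 meas 109.8 z260.7 tan 3.59 rad -1.86 fz -2.34
120 6.5 - t28.95 meas 119.7 z260.0 tan 2.85 rad -2.31 fz -0.48
130 6 - t29.27 meas 129.6 z259.4 tan 3.49 rad -3.62 fz -2.18
140 5.5 HIT t29.48 meas 135.5 z258.9 tan -5.10 rad 1.51 fz 4.12
150 5 HIT t29.69 meas 137.2 z258.8 tan -0.66 rad 0.87 fz 4.11
160 5 HIT t29.90 meas 138.1 z258.7 tan 0.92 rad 0.26 fz 3.12
170 5.5 HIT t30.12 meas 138.5 z258.7 tan 0.42 rad 0.74 fz 3.00
180 6 HIT t30.36 meas 139.0 z258.6 tan 0.13 rad 0.06 fz 4.46
190 6.5 HIT t30.62 meas 139.2 z258.6 tan -0.26 rad 0.58 fz 3.71
200 4.5 HIT t30.87 meas 139.2 z258.6 tan 1.28 rad 0.90 fz 2.91
210 4.5 HIT t31.12 meas 139.2 z258.6 tan 0.97 rad -0.20 fz 2.76
220 4 HIT t31.39 meas 139.2 z258.6 tan 0.21 rad 0.49 fz 4.33
230 7 HIT t31.70 meas 139.2 z258.6 tan 1.14 rad 1.92 fz 4.39
240 7 HIT t32.02 meas 139.1 z258.7 tan 0.12 rad 2.50 fz 4.17
```

```bash
python3 - <<'E'
from h import *
turn([150,160,170])
for d in range(180,495,10):
    (h,t),=turn2([d],[7.3])
    if h: break
E
```

```text
150 t32.36 meas 149.5 r60.2 z258.0 tan 3.57 rad 2.44 fz 2.45 w21.5
160 t32.68 meas 159.8 r60.1 z257.2 tan 2.21 rad 2.12 fz 3.67 w21.7
170 t33.01 meas 170.1 r60.0 z256.5 tan 2.99 rad 1.24 fz 2.99 w21.3
180 7.3 - t33.33 meas 180.1 z255.9 tan 2.88 rad -1.01 fz 1.21
190 7.3 - t33.66 meas 190.1 z255.2 tan 3.08 rad -3.21 fz 1.25
200 7.3 HIT t33.87 meas 196.0 z254.8 tan -4.32 rad -0.73 fz 1.91
```

```bash
python3 - <<'E'
from h import *
from cell import cams
import cv2
turn([205,215,225,240,255,265])
for d in range(275,366,10):
    (h,t),=turn2([d],[8.5],vel=45)
    if h: break
c=cams.snapshot("scene")["frame"][190:265,230:320]
cv2.imwrite("pics/g.png",cv2.cvtColor(cv2.resize(c,None,fx=8,fy=8,interpolation=cv2.INTER_CUBIC),cv2.COLOR_RGB2BGR))
E
```

```text
205 t34.22 meas 204.4 r59.8 z254.2 tan 1.47 rad -1.18 fz 2.25 w21.3
215 t34.54 meas 214.5 r59.7 z253.5 tan 3.16 rad -2.64 fz 2.18 w21.5
225 t34.87 meas 224.6 r59.6 z252.8 tan 2.82 rad -3.39 fz 1.53 w21.1
240 t35.27 meas 239.7 r59.5 z251.8 tan 2.04 rad -3.77 fz 3.00 w21.3
255 t35.68 meas 254.7 r59.4 z250.9 tan 1.85 rad -4.66 fz 1.86 w21.1
265 t36.01 meas 264.4 r59.4 z250.2 tan 2.06 rad -4.81 fz 2.33 w21.2
275 8.5 - t36.39 meas 274.1 z249.5 tan 2.74 rad -6.34 fz 4.60
285 8.5 - t36.77 meas 283.9 z248.9 tan 2.77 rad -5.10 fz 4.31
295 8.5 - t37.16 meas 293.7 z248.2 tan 3.82 rad -4.57 fz 4.17
305 8.5 - t37.54 meas 303.4 z247.6 tan 2.90 rad -5.34 fz 3.91
315 8.5 - t37.92 meas 312.9 z247.0 tan 3.40 rad -5.66 fz 4.86
325 8.5 - t38.31 meas 322.4 z246.4 tan 3.46 rad -3.91 fz 3.98
335 8.5 - t38.69 meas 331.9 z245.8 tan 4.09 rad -4.09 fz 4.08
345 8.5 - t39.08 meas 341.6 z245.2 tan 5.45 rad -2.49 fz 4.05
355 8.5 - t39.46 meas 351.4 z244.6 tan 5.70 rad -0.16 fz 3.71
365 8.5 - t39.84 meas 0.4 z244.1 tan 7.32 rad 1.35 fz 1.87
```

View pics/g.png

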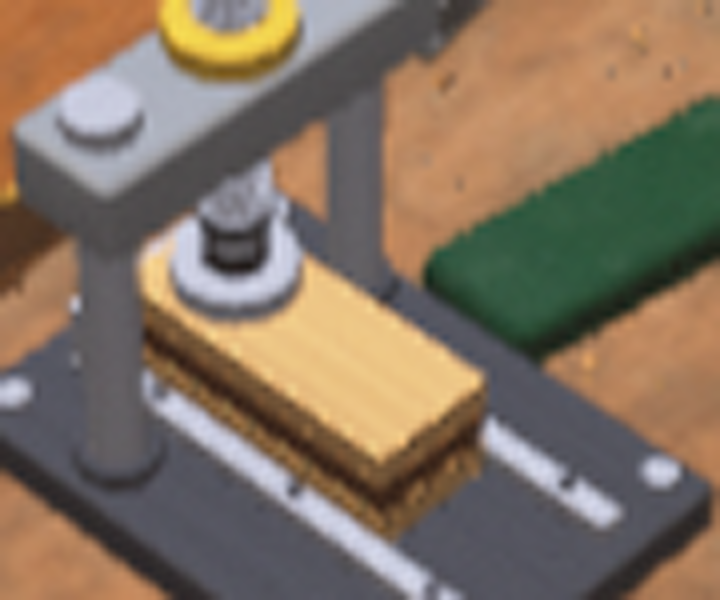

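```bash
python3 - <<'E'
from h import *
from cell import cams,state
import cv2
np.set_printoptions(precision=1,suppress=True)
c=cams.snapshot("scene");f=c["frame"]
Z=lambda p:(pix(c,p)+.4-[230,190])*8
for p in (W(-90,25,66),W(-90,-25,66),W(-90,25,22),[580,146,66],[580,146,73]): print(np.array(p),Z(p))
u=259
g=cv2.cvtColor(f,cv2.COLOR_RGB2HSV)
for u in (257,259,261): print(u,[(v,*g[v,u]) for v in range(222,236)])
s=state();print(s["time"],s["tcp_pos"],tang(s["ft_force"],2*np.pi),s["ft_force"])
o=cv2.cvtColor(cv2.imread("pics/scene0.png"),cv2.COLOR_BGR2HSV)
for u in (257,259,261): print("t0",u,[(v,*o[v,u]) for v in range(214,230)])
E
```

```text
[506.1 157.3  66. ] [383.5 461.7]
[505.1 107.3  66. ] [489.8 379.6]
[506.1 157.3  22. ] [382.6 554. ]
[580 146  66] [239.9 330.4]
[580 146  73] [239.6 315.3]
257 [(222, np.uint8(174), np.uint8(25), np.uint8(52)), (223, np.uint8(0), np.uint8(21), np.uint8(49)), (224, np.uint8(118), np.uint8(25), np.uint8(156)), (225, np.uint8(119), np.uint8(24), np.uint8(220)), (226, np.uint8(117), np.uint8(24), np.uint8(224)), (227, np.uint8(118), np.uint8(22), np.uint8(185)), (228, np.uint8(150), np.uint8(10), np.uint8(103)), (229, np.uint8(143), np.uint8(10), np.uint8(100)), (230, np.uint8(15), np.uint8(98), np.uint8(182)), (231, np.uint8(18), np.uint8(115), np.uint8(233)), (232, np.uint8(18), np.uint8(117), np.uint8(232)), (233, np.uint8(16), np.uint8(129), np.uint8(198)), (234, np.uint8(15), np.uint8(134), np.uint8(122)), (235, np.uint8(15), np.uint8(136), np.uint8(114))]
259 [(222, np.uint8(0), np.uint8(11), np.uint8(67)), (223, np.uint8(9), np.uint8(47), np.uint8(38)), (224, np.uint8(117), np.uint8(24), np.uint8(119)), (225, np.uint8(118), np.uint8(24), np.uint8(200)), (226, np.uint8(117), np.u
[... 3036 characters left out ...]
np.uint8(5), np.uint8(39), np.uint8(39)), (217, np.uint8(127), np.uint8(24), np.uint8(97)), (218, np.uint8(115), np.uint8(25), np.uint8(183)), (219, np.uint8(117), np.uint8(23), np.uint8(219)), (220, np.uint8(117), np.uint8(23), np.uint8(201)), (221, np.uint8(129), np.uint8(17), np.uint8(147)), (222, np.uint8(160), np.uint8(8), np.uint8(96)), (223, np.uint8(12), np.uint8(61), np.uint8(129)), (224, np.uint8(16), np.uint8(113), np.uint8(205)), (225, np.uint8(19), np.uint8(112), np.uint8(235)), (226, np.uint8(19), np.uint8(110), np.uint8(236)), (227, np.uint8(19), np.uint8(110), np.uint8(239)), (228, np.uint8(19), np.uint8(109), np.uint8(238)), (229, np.uint8(18), np.uint8(112), np.uint8(235))]
```

```bash
cat >> h.py <<'E'
def edge(f):
    import cv2
    v=cv2.cvtColor(f,cv2.COLOR_RGB2HSV)[:,:,2].astype(float);o=[]
    for u in range(254,265):
        c=v[:,u];k=216+np.argmax(c[216:234]*(cv2.cvtColor(f,cv2.COLOR_RGB2HSV)[216:234,u,1]<40))
        while c[k]>160:k+=1
        o.append(k-1+(c[k-1]-160)/(c[k-1]-c[k]))
    return np.array(o)
E
python3 - <<'E'
from h import *
from cell import cams
import cv2
np.set_printoptions(precision=2,suppress=True,linewidth=150)
e0=edge(cv2.cvtColor(cv2.imread("pics/scene0.png"),cv2.COLOR_BGR2RGB))
def rep():
    e=edge(cams.snapshot("scene")["frame"])-e0;print("   drop mm %.2f"%(np.median(e)/.271),e)
rep()
for d in (375,385,392):
    turn([d],vel=45);rep()
E
```

```text
drop mm 23.47 [6.21 6.26 6.36 6.21 6.25 6.38 6.31 6.51 6.5  6.53 6.62]
375 t40.38 meas 10.5 r60.2 z243.5 tan 7.58 rad 2.35 fz 0.18 w21.2
   drop mm 23.43 [6.22 6.28 6.35 6.22 6.24 6.38 6.3  6.5  6.48 6.51 6.62]
385 t40.81 meas 20.8 r60.3 z242.9 tan 9.22 rad 3.25 fz -0.70 w21.5
   drop mm 23.46 [6.2  6.26 6.36 6.21 6.23 6.37 6.29 6.51 6.47 6.51 6.62]
392 t41.17 meas 27.9 r60.3 z242.4 tan 8.96 rad 2.30 fz -1.33 w21.7
   drop mm 23.43 [6.2  6.23 6.35 6.22 6.24 6.38 6.3  6.49 6.47 6.5  6.61]
```

The pad has stopped dropping: 23.4 mm at crank angles 360, 370, 381 and 388, so it met the blank before 360. I'll refine the contact angle from the pad's total drop between the first image and now.

```bash
python3 - <<'E'
from h import *
from cell import cams,state
import cv2
np.set_printoptions(precision=3,suppress=True)
c=cams.snapshot("scene");g=lambda f:cv2.cvtColor(f,cv2.COLOR_RGB2HSV)[:,:,2].astype(np.float32)
o=g(cv2.cvtColor(cv2.imread("pics/scene0.png"),cv2.COLOR_BGR2RGB));n=g(c["frame"])
for r0,r1,c0,c1 in((219,224,252,267),(218,224,254,264),(218,223,250,268)):
    w=np.float32([[1,0,0],[0,1,6.3]])
    m=np.zeros(o.shape,np.uint8);m[r0:r1,c0:c1]=255
    cc,w=cv2.findTransformECC(o,n,w,cv2.MOTION_TRANSLATION,(3,200,1e-6),m,1)
    print(cc,w[:,2])
for base in (80,78,74):
  for d in (22,23,24): print(base,d,pix(c,[581,145,base])-pix(c,[581,145,base+d]))
E
```

```text
0.6585691848719573 [0.684 6.94 ]
0.442388539649159 [-0.3   6.99]
0.6476005214717149 [-30.353  35.172]
80 22 [0.156 6.06 ]
80 23 [0.163 6.339]
80 24 [0.171 6.618]
78 22 [0.156 6.047]
78 23 [0.163 6.325]
78 24 [0.17  6.604]
74 22 [0.155 6.022]
74 23 [0.162 6.299]
74 24 [0.17  6.576]
```

```bash
python3 - <<'E'
from h import *
turn([402,412,422,432,437],vel=45)
E
```

```text
402 t41.66 meas 38.4 r60.4 z241.8 tan 8.79 rad 3.76 fz -1.44 w21.6
412 t42.04 meas 48.7 r60.5 z241.1 tan 10.03 rad 4.88 fz -2.75 w21.6
422 t42.42 meas 58.8 r60.6 z240.4 tan 10.35 rad 3.65 fz -1.89 w21.2
432 t42.81 meas 68.9 r60.6 z239.7 tan 10.16 rad 3.13 fz -2.24 w21.6
437 t43.08 meas 73.8 r60.6 z239.4 tan 10.42 rad 2.50 fz -1.90 w21.7
```

```bash
python3 - <<'E'
from h import *
from cell import arm,jaws,state,cams
import cv2
jaws.grip(60)
p=state()["tcp_pos"].copy();p[2]+=95;arm.line_to(p,vel=150)
arm.line_to(W(-150,0,330),vel=220)
arm.set_joints([0.5,0.05,0,1.95,0,1.14,0])
print(state()["time"])
t=cams.snapshot("top");c=cams.snapshot("scene")
f=lambda i:cv2.resize(cv2.cvtColor(i,cv2.COLOR_RGB2BGR),None,fx=4,fy=4,interpolation=cv2.INTER_CUBIC)
cv2.imwrite("pics/end.png",np.hstack([f(t["frame"][130:260,215:315]),f(c["frame"][150:280,220:320])]))
o=cv2.imread("pics/top0.png");d=cv2.absdiff(f(t["frame"]),f(cv2.cvtColor(o,cv2.COLOR_BGR2RGB)))
E
```

```text
47.0583
```

View pics/end.png

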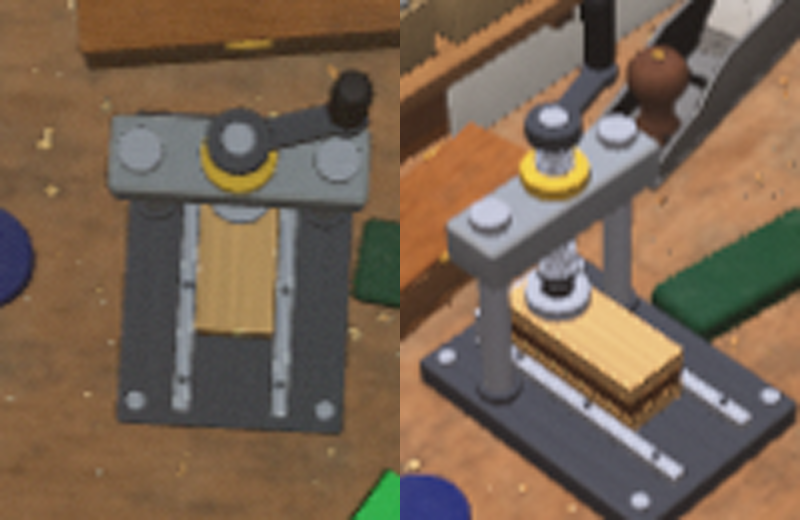

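```bash
python3 - <<'E'
from h import *
from cell import cams,state
import cv2
np.set_printoptions(precision=2,suppress=True)
t=cams.snapshot("top");T=lambda x,y:(215+x/4-.4,130+y/4-.4)
k=onz(t,*T(353,84),278);h=onz(t,*T(238,138),224);print(k,h,np.degrees(ang(k)[0])+360,ang(k)[1])
d=k-h;print("from hub",np.degrees(np.arctan2(-d[1],d[0])-(-YAW))+360)
print("blank col",t["frame"][205:220,272,0])
o=cv2.cvtColor(cv2.imread("pics/top0.png"),cv2.COLOR_BGR2HSV);n=cv2.cvtColor(t["frame"],cv2.COLOR_RGB2HSV)
for nm,lo,hi,x0,x1 in(("tin",(105,120,40),(130,255,255),190,232),("case",(60,90,20),(90,255,110),300,365)):
    for im in(o,n):
        m=cv2.moments(cv2.inRange(im[178:222,x0:x1],lo,hi),True);print(nm,m["m00"],m["m10"]/m["m00"]+x0,m["m01"]/m["m00"]+178)
s=state();print(s["time"],s["ft_force"])
E
```

```text
[613.06  72.89 278.  ] [595.42 130.78 224.  ] 431.98976183843746 60.194200725673106
from hub 431.89922879642086
blank col [171 174 174 172 174 176 173 151  86  69  68  68  69  66  68]
tin 14.0 213.07142857142858 195.78571428571428
tin 18.0 212.33333333333334 198.66666666666666
case 733.0 334.4897680763984 199.9317871759891
case 761.0 333.4454664914586 199.91458607095927
47.2083 [-0.13 -0.4  -0.62]
```

```bash
python3 -c "
from cell import arm;arm.finish_job()"
```

```text
the job is handed in; nothing more can be done
```

I pushed the blank home, wound the crank down to contact plus about a quarter turn, let go, moved the arm clear and handed the job in at about 47 s. The system gave no verdict.

- **Blank:** the push stopped on its force limit, and two more pushes gave no further advance. The top view puts the front edge at x≈505 mm, against 505.6 mm expected, and it read the same at the end.
- **Crank:** the pad met the blank at about 344°, give or take 8°. I got that from the pad's drop of about 23 mm in the images and the rise in load at the knob. The arm stopped at 434°, and the last top view reads 432°, so the clamping turn was about 88–90° by that estimate.
- **Tool height:** the reported tool height was 24 mm too low. Because of that, my first push slid over the top of the blank with no measurable force. Touching the bed showed the error, and I corrected for it.
- **Force stops:** two force stops while winding were false alarms. They only cost time.
- **Tin and case:** neither was touched as far as I can tell, but my numeric check on them is weak. The tin's mask caught too few pixels to judge. The case's centre read 1 px to the left (roughly 3 mm), which I put down to lighting.

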